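Gauge the blind bore of a heating block and set the depth pointer

ROBOT

A 7-joint arm with a two-finger parallel gripper is mounted at the origin on a cart in front of the work surface, level with it; the furniture and walls round the work are solid. World frame = base frame: x ahead of the robot, y to its left, z up, the work surface at z = 0. Lengths are in m, angles in rad, forces in N, time in s.
With the tool pointing down it reaches from about 0.4 to 0.85 m from the base axis. Payload 6.9 kg.
Tool frame: the origin (TCP) lies midway between the tips of the shut fingers; the grasp point (between the pads) lies behind it (ctrl.pinch_z is the z of the grasp point in the tool frame, in m); z points along the fingers, y is the direction in which the jaws open and shut (so a half turn about z gives the same grasp; the last joint's range is limited). The gripper opens to 85 mm and grips with 20 to 120 N. Pads are 22 mm wide; open, the fingers measure 114 mm over their backs; the gripper's body (76 mm by 85 mm) begins 54 mm behind the grasp point. The pads swing forward as they close: fully open they stand 13 mm farther back than shut.
Start: joints at [1.313, 0.507, -0.238, 1.5, 0.126, 1.149, -0.155], TCP at [0.222, -0.584, 0.231] pointing down, gripper open.
Joint ranges: [-3.08, 3.08], [-0.24, 2.05], [-1.43, 1.35], [0, 2.5], [-1.52, 4.66], [0.17, 1.96], [-2.89, 2.89]. Speed limits (rad/s): [2.39, 2.39, 3.14, 3.14, 3.14, 3.14, 3.14].

INTERFACE

Orientations are given as a unit quaternion [w, x, y, z].
In Python, from station import ctrl, get_state, vision, ticket, models gives the robot as it stands. Calls block until the motion is done:
- ctrl.movep(position, orientation): joint-space move of the TCP to a pose.
- ctrl.movel(position, frame=None, max_speed=0.15): straight line of the TCP; frame=None keeps the orientation; max_speed is the mean speed in m/s.
- ctrl.set_joints(angles): joint-space move.
- ctrl.ungrasp() and ctrl.close_gripper(force=None): open the fingers fully, or close them until they stop; force is the grip in N (None keeps the last).
- ctrl.pause(seconds).
- ctrl.ik(position, orientation): joint angles nearest the present ones, or None.
- get_state(): the state.
- vision.grab_frame(name): name is "side" or "top" or "wrist"; returns (picture, depth): 480x640x3 uint8, blue, green, red; 480x640 float32, m along the optical axis (not along the pixel's ray), 0 where there is no reading.
- vision.camera_info(name): a dict with "mtx" (3x3 intrinsics, pixels), "dist_coeffs" ([k1, k2, p1, p2, k3] as OpenCV has them; the pictures are not rectified), "R" (3x3) and "t" (3): a world point X has camera coordinates R X + t; the wrist camera has in their place "hand_eye" (4x4, takes a point from camera to tool coordinates, whose origin is the TCP and whose axes are the flange's). Camera axes: x right, y down, z forward; pixel columns grow to the right and rows downward; lengths in m; the calibration is good to about 2 mm. A picture is of the moment at which its call begins: read the wrist's pose just before it. camera_info takes no time and is no camera call.
A pose or a line that the arm cannot do raises ctrl.Unreachable and nothing moves.
- ticket.close_job(): hands the job in, once; it reports no verdict.
Trained networks look in the newest picture that a camera, given by its name, has taken for a name from the list of things; names that differ only in an ending like _2 or _b are one class to them, and where a whole thing is asked for, a point or a joint stands for the part that bears it (a point fixed in the world has none). Each returns a list of dicts, best first, with "p" (0 to 1); they miss things now and then, are a little off and sometimes report something else, mostly with a low value. They report only what shows in the picture. A call takes as long as a camera call. They do not tell look-alikes from the thing itself.
- models.recognise(camera, target): "point" ([column, row] in pixels, amid what is visible of it).
- models.masks_of(camera, target): "mask" (480x640 bool, what is visible of it) and "point" ([column, row] in pixels, amid what is visible of it).
The state is a dict: "time": time; "qpos": joint angles; "qd": joint speeds; "tau": joint torques, N m; "tcp_pos": TCP position; "eef_rot": TCP orientation; "contact_force": force on the tool from outside, world axes, zero at the start; "wrist_torque": the same for the moment, N m; "width": finger opening in m.
Only numpy, scipy, OpenCV 4.12 (cv2) and the standard library are available. Lean on these libraries where they do the work, as an engineer would, in place of code of your own. Each camera call takes 0.05 s, during which the arm holds its last target.

TASK

Check how deep the sealed bore of the aluminium heating block is: take the gauge rod out of its blue rest and push it down through the tight seal until it really bottoms in the bore, pressing it home with about 15 newtons and never leaning on the bottom with more than 25. Then let go of the rod, leave it standing in the bore, and set the depth pointer behind it level with the top of the rod's red collar. Do not disturb the loose glassware and other things on the bench.

Things in the scene. Friction and masses are not known exactly. Their poses are not given: they have to be found in the camera images.
- stand: Fixed gauging stand on a grey base plate (200 x 90 x 12 mm). Origin at bench level under the bore axis; z up; its x axis points from the bore to the depth pointer (away from the robot at yaw 0). The aluminium heating block is 62 x 62 mm, its top is 92 mm above the bench. The pointer's guide block stands 108 mm along +x (36 x 50 mm, 104 mm high with its brass bush). The stand can be anywhere on the bench within reach and turned by up to about 0.5 rad.
- bore_mouth (a point): Centre of the mouth of the vertical blind bore, at the block's top face; bore 16 mm wide, 3 mm chamfer. From 7 mm down a spring-ball seal drags on the rod with about 3 to 7 N and holds it up, so it does not drop in. The unseen bottom lies 40 to 62 mm below the mouth, different every time: a hard rubber pad on which the force climbs by about 6 N per mm.
- rod: Loose gauge rod, steel, about 0.08 to 0.17 kg, standing upright in the blue rest at the start. Origin at the centre of its lower end, z along the rod towards the handle. Shaft 14 mm across with a 2.5 mm wide, 4 mm high tapered foot and black ring lines every 10 mm; red collar 32 mm across from 90 to 96 mm above the lower end; round black handle 16 mm across from 96 to 142 mm, to be gripped from above.
- collar (a point): Centre of the top face of the rod's red collar, 96 mm above the rod's lower end.
- rest: Fixed blue rest, 70 x 70 mm (foot 84 x 84 mm), 52 mm high, with a 15.8 mm hole 42 mm deep in its centre in which the rod stands, its lower end 10 mm above the bench. Origin at bench level under the hole.
- pointer (a joint): Downward travel of the depth pointer, m: 0 = highest, 0.065 = lowest. It slides vertically with about 3 N of friction and stays where it is left. It always starts within 12 mm of its highest position, above the collar of the bottomed rod.
- pointer_tip (a point): Middle of the small red tip of the pointer arm, 60 mm from the bore axis along the stand's +x; 185 mm above the bench at joint 0. The pointer has a round black head, 28 mm across, on a vertical spindle 48 mm farther along the stand's +x; the head's flat top lies 10 mm above the level of the tip and can be pushed from above (or the head gripped) to set the pointer.
- beaker: Small glass beaker, 48 mm across, 53 mm high: bystander, leave alone. Origin under its centre.
- petri: Glass petri dish, 63 mm across, 14 mm high: bystander, leave alone. Origin under its centre.
- jar: Brown cylindrical jar with black cap, 54 mm across, 151 mm high: bystander, leave alone. Origin under its centre.
- pen: Red marker pen, 136 mm long, lying: bystander, leave alone.
Not all that is in view belongs to the job. There is more than one size of the rod; the job needs the largest.

How it is judged:
By the outcome, as a careful person would: the job done as asked, in the order asked, and still so for the second after the job is handed in, with the robot touching nothing.
It also fails if it takes over 64 s, if anything falls off the work surface, if the arm or the gripper's body presses on something with over 40 N, if the wrist force passes 120 N, or if a joint passes its speed limit or range.

## Working session

There is one attempt and no reset: what is moved stays moved. The work goes in short steps, each a Python script; the robot and the scene stay as the last script left them, time stands still between calls to the robot, and variables do not carry over. Pictures are saved under pics/ and viewed, and the job is handed in when it is done.

```bash
ls; mkdir -p pics; python3 - <<'E'
from station import ctrl, get_state, vision, ticket, models
import cv2
for n in ("side","top","wrist"):
    im,d=vision.grab_frame(n); cv2.imwrite(f"pics/{n}0.png",im)
    import numpy as np; np.save(f"pics/{n}0.npy",d)
    print(n,{k:np.round(v,4).tolist() for k,v in vision.camera_info(n).items()})
s=get_state(); print(s, ctrl.pinch_z)
E
```

```text
pics
side {'mtx': [[599.2805, 0.0, 317.6162], [0.0, 599.2805, 230.3439], [0.0, 0.0, 1.0]], 'dist_coeffs': [-0.203, 0.0, 0.0, 0.0, 0.0], 'R': [[-0.8918, -0.4523, 0.0098], [-0.2219, 0.4185, -0.8807], [0.3942, -0.7876, -0.4736]], 't': [0.45, 0.2735, 0.9453]}
top {'mtx': [[457.206, 0.0, 314.3342], [0.0, 457.206, 236.0705], [0.0, 0.0, 1.0]], 'dist_coeffs': [-0.0414, 0.0, 0.0, 0.0, 0.0], 'R': [[-0.0136, -0.9996, -0.0231], [-0.9954, 0.0157, -0.0945], [0.0948, 0.0218, -0.9953]], 't': [-0.0604, 0.5634, 0.9964]}
wrist {'mtx': [[382.312, 0.0, 316.114], [0.0, 382.312, 240.9995], [0.0, 0.0, 1.0]], 'dist_coeffs': [-0.0475, 0.0, 0.0, 0.0, 0.0], 'hand_eye': [[-0.0005, -0.9485, -0.3166, 0.0807], [1.0, -0.0007, 0.0005, -0.0005], [-0.0007, -0.3166, 0.9485, -0.1432], [0.0, 0.0, 0.0, 1.0]]}
{'time': 0.15, 'qpos': array([ 1.31352517,  0.50816999, -0.2375572 ,  1.50086635,  0.12572022,
        1.14888399, -0.15478106]), 'qd': array([ 7.64327992e-04, -2.29852635e-03, -8.58528119e-04, -1.48373343e-03,
        6.51209577e-04, -2.94342934e-04,  7.65628712e-05]), 'tau': array([-2.52751925e-03, -6.21012068e+01, -2.18979992e+00, -2.49838704e+01,
        1.24549223e-02,  9.19815036e-03, -2.64639118e-05]), 'tcp_pos': array([ 0.22160636, -0.58401179,  0.23062698]), 'eef_rot': array([-6.55663695e-04,  9.83590649e-01,  1.80413379e-01, -1.32575783e-04]), 'contact_force': array([-0.32779306,  0.17189188, -0.41788561]), 'wrist_torque': array([ 0.00766232,  0.01957945, -0.00136356]), 'width': 0.08530118934067558} -0.0187
```

View pics/side0.png

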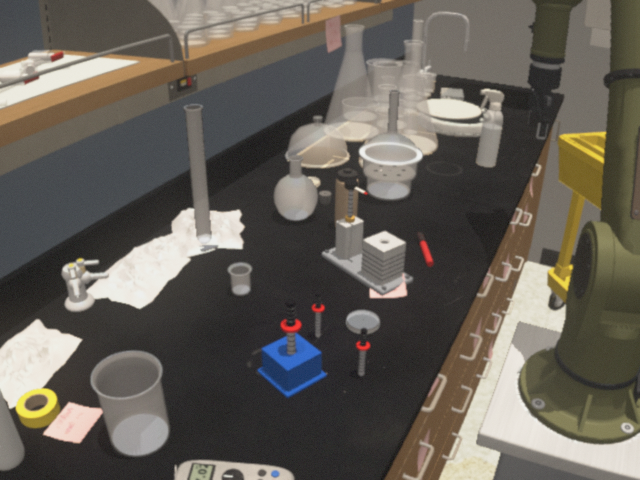

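View pics/top0.png

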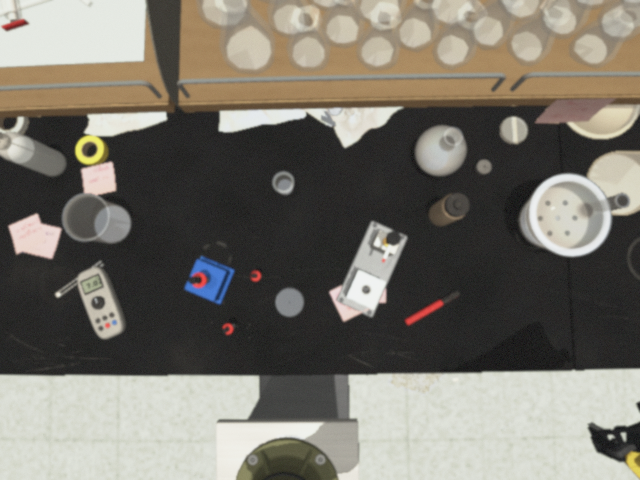

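```bash
cat > h.py <<'E'
import numpy as np, cv2
from station import ctrl, get_state, vision, ticket, models
from scipy.spatial.transform import Rotation as Ro
def rot(q): return Ro.from_quat([q[1],q[2],q[3],q[0]]).as_matrix()
def cam(name, st=None):
    c=vision.camera_info(name); K=np.array(c["mtx"]);D=np.array(c["dist_coeffs"])
    if "R" in c: return K,D,np.array(c["R"]),np.array(c["t"])
    st=st or get_state(); T=np.eye(4);T[:3,:3]=rot(st["eef_rot"]);T[:3,3]=st["tcp_pos"]
    M=np.linalg.inv(T@np.array(c["hand_eye"])); return K,D,M[:3,:3],M[:3,3]
def ray(C,px):
    K,D,R,t=C; n=cv2.undistortPoints(np.array(px,float).reshape(-1,1,2),K,D).reshape(-1,2)
    d=np.c_[n,np.ones(len(n))]@R; return -R.T@t,d
def onz(C,px,z):
    o,d=ray(C,px); s=(z-o[2])/d[:,2]; return o+s[:,None]*d
def proj(C,X):
    K,D,R,t=C; return cv2.projectPoints(np.array(X,float).reshape(-1,3),cv2.Rodrigues(R)[0],t,K,D)[0].reshape(-1,2)
def cloud(C,dep):
    K,D,R,t=C; v,u=np.mgrid[0:480,0:640]; n=cv2.undistortPoints(np.c_[u.ravel(),v.ravel()].astype(float).reshape(-1,1,2),K,D).reshape(-1,2)
    P=np.c_[n,np.ones(len(n))]*dep.ravel()[:,None]; return ((P-t)@R).reshape(480,640,3)
def crop(im,x0,y0,x1,y1,s,fn): cv2.imwrite(fn,cv2.resize(im[y0:y1,x0:x1],None,fx=s,fy=s,interpolation=cv2.INTER_CUBIC))
def down(yaw):  # tool z down, tool x at yaw
    R=np.array([[np.cos(yaw),np.sin(yaw),0],[np.sin(yaw),-np.cos(yaw),0],[0,0,-1.]])
    q=Ro.from_matrix(R).as_quat(); return np.array([q[3],q[0],q[1],q[2]])
E
python3 - <<'E'
from h import *
im=cv2.imread("pics/top0.png"); crop(im,170,200,430,350,3,"pics/topc.png")
s=cv2.imread("pics/side0.png"); crop(s,240,160,440,400,2.5,"pics/sidec.png")
C=cam("top"); P=cloud(C,np.load("pics/top0.npy"))
for n,px in dict(rest=(215,285),rodtop=(200,280),r1=(257,275),r2=(229,328),mouth=(366,289),block=(372,282),head=(391,238)).items(): print(n,P[px[1],px[0]].round(3))
for z,px in ((.092,(366,289)),): print(onz(C,[px],z))
for t in ("beaker","petri","jar","pen"):
    vision.grab_frame("top")
    for r in models.masks_of("top",t)[:2]: print(t,round(r["p"],2),r["point"],P[r["mask"]].mean(0).round(3),np.percentile(P[r["mask"]],[5,95],axis=0).round(3).tolist())
E
```

```text
rest [0.457 0.148 0.053]
rodtop [0.468 0.164 0.116]
r1 [0.477 0.053 0.073]
r2 [0.366 0.113 0.071]
mouth [ 0.444 -0.177  0.074]
block [ 0.459 -0.188  0.09 ]
head [ 0.542 -0.217  0.183]
[[ 0.44473021 -0.17533864  0.092     ]]
beaker 0.6 [284.5, 181.6] [ 0.684 -0.001  0.03 ] [[0.661, -0.02, 0.001], [0.699, 0.016, 0.053]]
petri 0.77 [290.0, 303.6] [ 0.417 -0.011  0.017] [[0.392, -0.038, 0.003], [0.441, 0.015, 0.016]]
petri 0.6 [281.5, 183.2] [ 0.683 -0.     0.03 ] [[0.661, -0.021, 0.001], [0.699, 0.018, 0.053]]
jar 0.65 [448.0, 211.3] [ 0.605 -0.347  0.112] [[0.584, -0.374, 0.018], [0.629, -0.33, 0.149]]
pen 0.57 [434.6, 304.5] [ 0.405 -0.332  0.019] [[0.373, -0.382, 0.008], [0.433, -0.277, 0.018]]
```

View pics/topc.png

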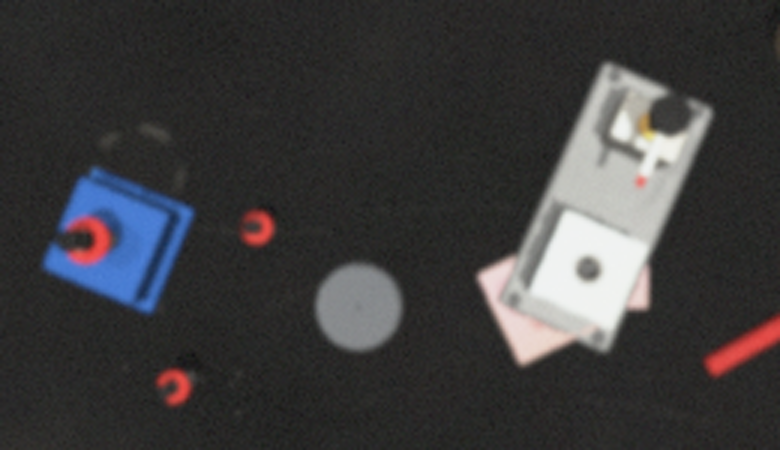

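View pics/sidec.png

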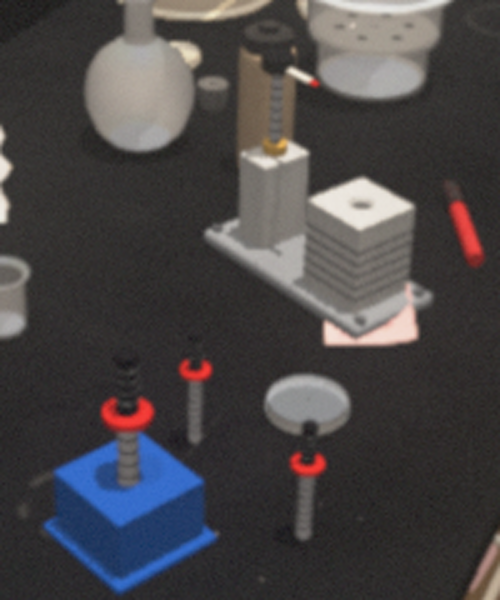

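Three rod-like things appear in the top view: one in the blue rest (200,280), and two thinner loose ones at (257,275) and (229,328). The rod in the blue rest has the largest collar and matches the description. Both enlarged crops confirm it. Next I measure with the wrist camera over the rod and over the bore.

```bash
python3 - <<'E'
from h import *
C=cam("top"); im=cv2.imread("pics/top0.png").astype(int)
b,g,r=im[...,0],im[...,1],im[...,2]
m=((r>150)&(g<90)&(b<90)).astype(np.uint8); m[:,:180]=0;m[:,222:]=0;m[:260]=0;m[300:]=0
cs=max(cv2.findContours(m,0,2)[0],key=cv2.contourArea); e=cv2.fitEllipse(cs); print(e, onz(C,[e[0]],.106))
ms=onz(C,[(366,289)],.092)[0]; hd=onz(C,[(393.3,238.3)],.19)[0]; yaw=np.arctan2(hd[1]-ms[1],hd[0]-ms[0]); print(yaw, hd)
rod=onz(C,[e[0]],.106)[0]
for y in (yaw,yaw+np.pi,yaw-np.pi):
    for p in (rod[:2],ms[:2],hd[:2]):
        for z in (.11,.25): print(round(y,2),p.round(3),z,ctrl.ik([p[0],p[1],z],down(y)))
E
```

```text
((198.5042724609375, 279.2958984375), (10.311304092407227, 14.699989318847656), 87.4964828491211) [[0.4691849  0.16946958 0.106     ]]
-0.4357275260500228 [ 0.54035452 -0.21985861  0.19      ]
-0.44 [0.469 0.169] 0.11 [-0.05274272  0.48855993 -0.49738772  1.98859844  0.33674813  0.74470657
 -2.75823979]
-0.44 [0.469 0.169] 0.25 [ 0.23772932  0.38894935 -0.90075345  1.78786093  0.33533856  1.12713121
 -2.77995514]
-0.44 [ 0.445 -0.175] 0.11 [ 0.42987103  0.43161991 -0.14803893  2.04266384  0.09904615  0.67386732
 -1.7887812 ]
-0.44 [ 0.445 -0.175] 0.25 [ 0.516291    0.26422767 -0.24947363  1.84041257  0.07457631  1.04598092
 -1.76880442]
-0.44 [ 0.54 -0.22] 0.11 [ 0.41381541  0.56084753 -0.10794466  1.77376205  0.07911312  0.8111734
 -1.73875779]
-0.44 [ 0.54 -0.22] 0.25 [ 0.45756547  0.42498708 -0.17266484  1.58458729  0.07808423  1.13877936
 -1.73927765]
2.71 [0.469 0.169] 0.11 [ 2.62604850e-01  6.36614400e-01 -1.03386580e+00  1.98503736e+00
  6.94156268e-01  9.24781785e-01 -3.86326043e-04]
2.71 [0.469 0.169] 0.25 [ 0.4338741   0.54823986 -1.31637072  1.78610892  0.55934756  1.25508
[... 469 characters left out ...]
58 [0.469 0.169] 0.11 [ 2.62604850e-01  6.36614400e-01 -1.03386580e+00  1.98503736e+00
  6.94156268e-01  9.24781785e-01 -3.86326043e-04]
-3.58 [0.469 0.169] 0.25 [ 0.4338741   0.54823986 -1.31637072  1.78610892  0.55934756  1.25508928
  0.10194364]
-3.58 [ 0.445 -0.175] 0.11 [ 0.88029287  0.53143023 -0.82007048  2.03730995  0.54264219  0.80028309
  0.87178727]
-3.58 [ 0.445 -0.175] 0.25 [ 0.99734995  0.35777726 -0.92843332  1.83516968  0.31887508  1.10709036
  1.08903304]
-3.58 [ 0.54 -0.22] 0.11 [ 0.83642907  0.67155974 -0.81330134  1.76814552  0.58412802  0.96097958
  0.9180946 ]
-3.58 [ 0.54 -0.22] 0.25 [ 0.88426095  0.53262245 -0.88648806  1.57898689  0.42960993  1.23656749
  1.05753692]
```

```bash
python3 - <<'E'
from h import *
q=down(2.71)
def look(n):
    s=get_state(); im,d=vision.grab_frame("wrist"); cv2.imwrite(f"pics/{n}.png",im); np.savez(f"pics/{n}.npz",d=d,p=s["tcp_pos"],q=s["eef_rot"]); print(n,s["time"],s["tcp_pos"].round(4),s["contact_force"].round(2))
ctrl.movep([.40,-.40,.28],q); print(get_state()["time"])
ctrl.movep([.445,-.175,.26],q); look("wb")
ctrl.movep([.469,.169,.26],q); look("wr")
E
```

```text
2.0167
wb 2.9333 [ 0.445  -0.1768  0.26  ] [ 0.49 -1.05  0.12]
wr 4.2833 [0.4697 0.1673 0.2597] [-0.59 -0.08  0.33]
```

View pics/wb.png

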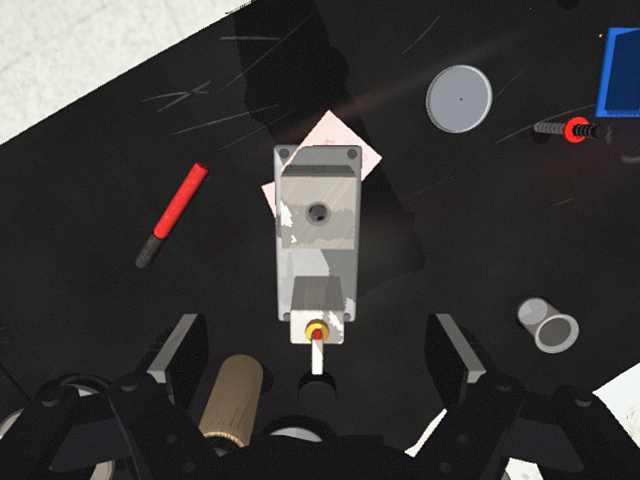

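View pics/wr.png

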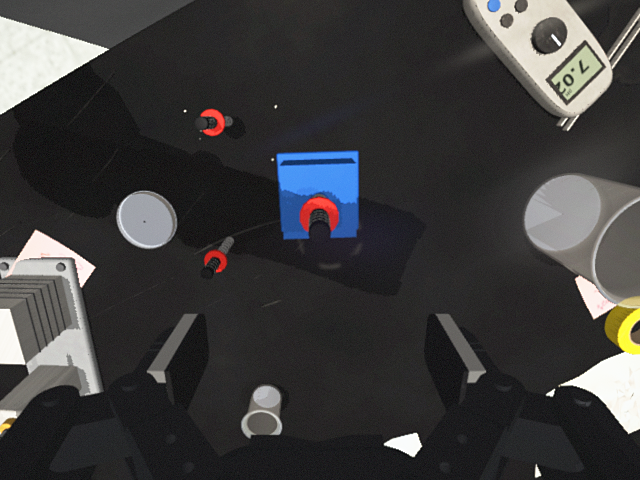

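```bash
python3 - <<'E'
from h import *
def L(n):
    z=np.load(f"pics/{n}.npz"); return cv2.imread(f"pics/{n}.png"),z["d"],cam("wrist",dict(tcp_pos=z["p"],eef_rot=z["q"]))
im,d,C=L("wb"); P=cloud(C,d); crop(im,270,135,370,345,3,"pics/wbc.png")
g=cv2.cvtColor(im,6); roi=np.zeros_like(g); roi[195:230,300:337]=1
for th in (60,90,110):
    m=((g<th)&(roi>0)).astype(np.uint8); c=max(cv2.findContours(m,0,2)[0],key=cv2.contourArea); e=cv2.fitEllipse(c); print(th,np.round(e[0],2),np.round(e[1],1),onz(C,[e[0]],.092)[0].round(4))
print("block z",P[195:205,290:345,2].mean(), "depth hole ring", P[212,300].round(4),P[212,340].round(4))
# block top corners through mask of height
mk=((abs(P[...,2]-.092)<.006)).astype(np.uint8); mk[:150]=0;mk[280:]=0;mk[:,:260]=0;mk[:,380:]=0
pts=P[mk>0][:,:2]; r=cv2.minAreaRect(pts.astype(np.float32)); print("rect",r)
# head
hd=(abs(P[...,2]-.19)<.02).astype(np.uint8); hd[:300]=0; hd[:,:270]=0;hd[:,360:]=0
hp=P[hd>0]; print("head", hp.min(0).round(3),hp.max(0).round(3),len(hp))
im,d,C=L("wr"); P=cloud(C,d); crop(im,260,140,380,260,5,"pics/wrc.png")
i=im.astype(int); m=((i[...,2]>130)&(i[...,1]<90)&(i[...,0]<90)).astype(np.uint8); m[:,:290]=0;m[:,350:]=0;m[:180]=0;m[250:]=0
c=max(cv2.findContours(m,0,2)[0],key=cv2.contourArea); e=cv2.fitEllipse(cv2.convexHull(c)); print(e,onz(C,[e[0]],.106),onz(C,[e[0]],.103))
print("rod pts", P[216,305].round(4),P[225,319].round(4),P[230,319].round(4))
E
```

```text
60 [319.86 217.61] [3.5 6.3] [ 0.447  -0.1749  0.092 ]
90 [317.82 211.08] [13.8 16.6] [ 0.4412 -0.1741  0.092 ]
110 [317.48 212.23] [16.6 18. ] [ 0.4419 -0.1748  0.092 ]
block z 0.09427769453219781 depth hole ring [ 0.4355 -0.1879  0.0926] [ 0.4496 -0.1576  0.0924]
rect ((0.4430672824382782, -0.1748560220003128), (0.06211693584918976, 0.062260933220386505), 64.64320373535156)
head [ 0.495 -0.234  0.172] [ 0.554 -0.198  0.188] 1716
((318.7088928222656, 215.52635192871094), (37.68855285644531, 38.77364730834961), 91.10208129882812) [[0.46620585 0.17064306 0.106     ]] [[0.46692443 0.17032756 0.103     ]]
rod pts [0.4619 0.1606 0.1063] [0.4611 0.173  0.1529] [0.4647 0.1713 0.1516]
```

View pics/wbc.png

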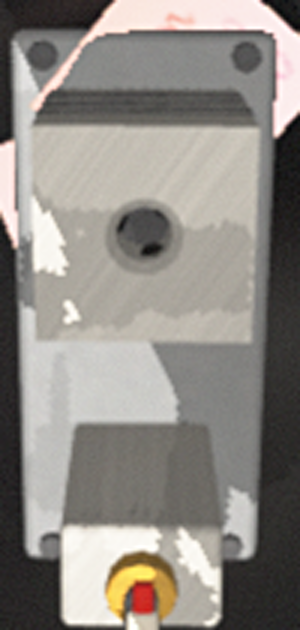

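View pics/wrc.png

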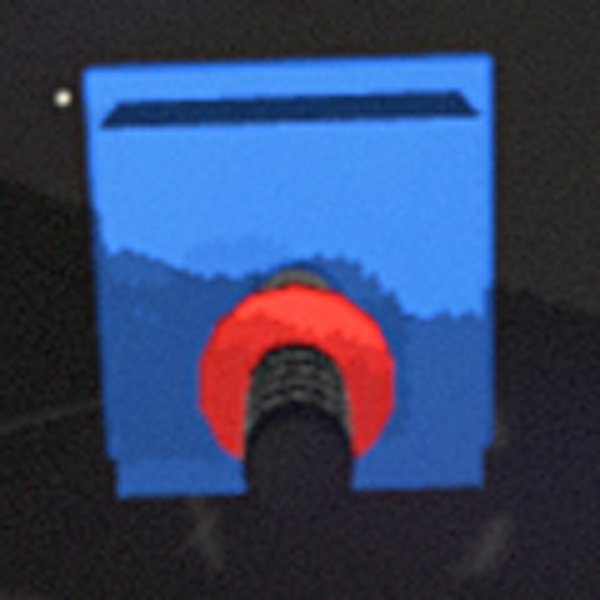

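```bash
cat >> h.py <<'E'
YAW=-0.4426; Q=down(YAW+np.pi)
def st(tag=""):
    s=get_state(); print(tag,"t%.2f"%s["time"],s["tcp_pos"].round(4),"F",s["contact_force"].round(2),"M",s["wrist_torque"].round(2),"w%.4f"%s["width"]); return s
def look(n,c="wrist"):
    s=get_state(); im,d=vision.grab_frame(c); cv2.imwrite(f"pics/{n}.png",im); np.savez(f"pics/{n}.npz",d=d,p=s["tcp_pos"],q=s["eef_rot"]); return im
E
python3 - <<'E'
from h import *
ctrl.movel([.4663,.1706,.20],Q); ctrl.pause(.2); st("above")
ctrl.movel([.4663,.1706,.112],max_speed=.1); ctrl.pause(.2); st("down")
ctrl.close_gripper(70); ctrl.pause(.2); st("closed")
im=look("g","side"); crop(im,220,180,420,400,2.7,"pics/gc.png")
look("gw")
E
```

```text
above t5.08 [0.4669 0.1708 0.2009] F [ 0.44 -0.7  -0.15] M [ 0.05  0.   -0.02] w0.0855
down t6.32 [0.4666 0.1707 0.1125] F [0.29 0.37 0.16] M [ 0.   -0.01  0.  ] w0.0853
closed t7.17 [0.4664 0.1707 0.1122] F [-0.27  0.38  3.14] M [-0.11  0.11 -0.01] w0.0145
```

View pics/gc.png

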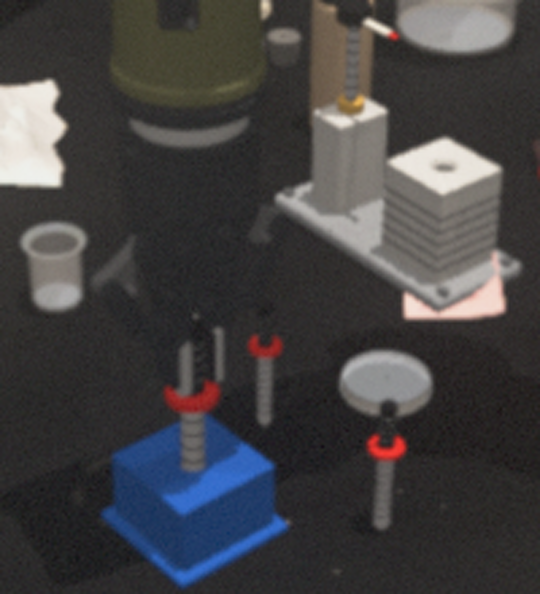

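View pics/gw.png

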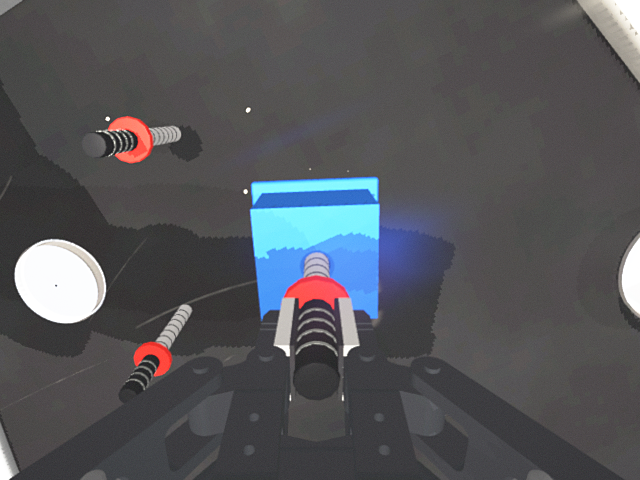

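```bash
python3 - <<'E'
from h import *
ctrl.movel([.4664,.1707,.245],max_speed=.12); ctrl.pause(.2); st("lifted")
ctrl.movel([.4428,-.175,.245],max_speed=.2); ctrl.pause(.3); st("over")
ctrl.movel([.4428,-.175,.206],max_speed=.1); ctrl.pause(.3); st("near")
look("n1"); im=look("n1s","side"); crop(im,300,180,440,300,5,"pics/n1sc.png")
im=look("n1t","top"); crop(im,320,200,440,330,5,"pics/n1tc.png")
im=cv2.imread("pics/n1.png"); crop(im,220,130,420,430,2,"pics/n1c.png")
E
```

```text
lifted t8.72 [0.4662 0.1706 0.2445] F [-0.33  0.17 -0.92] M [ 0.   -0.01 -0.02] w0.0144
over t10.91 [ 0.4429 -0.1747  0.2451] F [ 0.82  0.16 -1.67] M [0.02 0.03 0.04] w0.0143
near t11.75 [ 0.443  -0.1751  0.2064] F [ 0.09 -0.42 -0.42] M [-0.    0.06 -0.03] w0.0142
```

View pics/n1c.png

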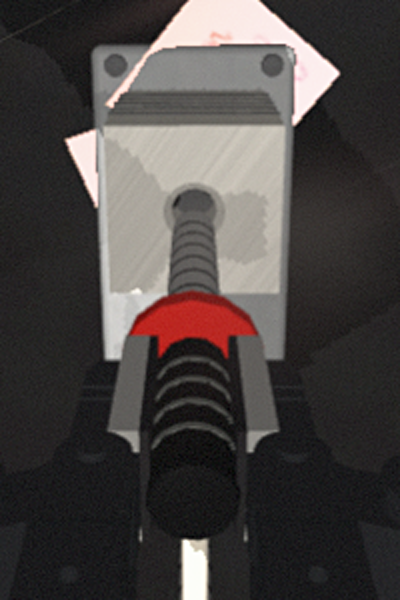

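View pics/n1sc.png

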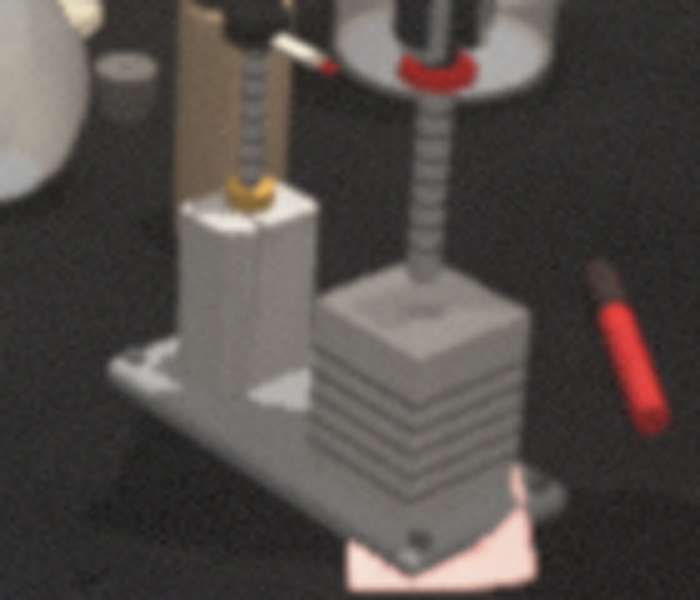

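```bash
cat >> h.py <<'E'
def favg(n=6,dt=.02):
    F=[];M=[];p=[]
    for _ in range(n):
        s=get_state();F.append(s["contact_force"]);M.append(s["wrist_torque"]);p.append(s["tcp_pos"]);ctrl.pause(dt)
    return np.mean(F,0),np.mean(M,0),np.mean(p,0),s["time"]
E
python3 - <<'E'
from h import *
print("base",[np.round(v,2) for v in favg(10)])
z=.198
while z>.178:
    ctrl.movel([.4428,-.175,z],max_speed=.03)
    F,M,p,t=favg(4); print(round(t,2),round(z,4),p.round(4),F.round(2),M.round(2))
    if F[2]>14 or np.hypot(F[0],F[1])>12: print("stop");break
    z-=.003
look("n2"); im=cv2.imread("pics/n2.png"); crop(im,220,130,420,430,2,"pics/n2c.png")
E
```

```text
base [array([-0.08, -0.17, -0.93]), array([-0.01, -0.  , -0.  ]), array([ 0.44, -0.18,  0.21]), np.float64(12.05)]
12.53 0.198 [ 0.4427 -0.1749  0.1978] [-0.02  0.24 -1.06] [0.02 0.   0.  ]
12.85 0.195 [ 0.4427 -0.175   0.1949] [ 0.19  0.06 -1.06] [0.01 0.01 0.  ]
13.17 0.192 [ 0.4427 -0.175   0.1919] [ 0.04 -0.31 -1.21] [ 0.01  0.01 -0.02]
13.48 0.189 [ 0.4427 -0.175   0.1889] [-0.51 -0.03 -0.66] [ 0.01  0.01 -0.01]
13.8 0.186 [ 0.4427 -0.175   0.1859] [-0.44  0.23 -1.  ] [-0.03 -0.01 -0.02]
14.12 0.183 [ 0.4427 -0.175   0.1829] [-0.61 -0.04 -1.61] [ 0.02  0.02 -0.01]
14.43 0.18 [ 0.4425 -0.1749  0.1798] [-0.39  0.43 -1.15] [0.1  0.18 0.  ]
```

View pics/n2c.png

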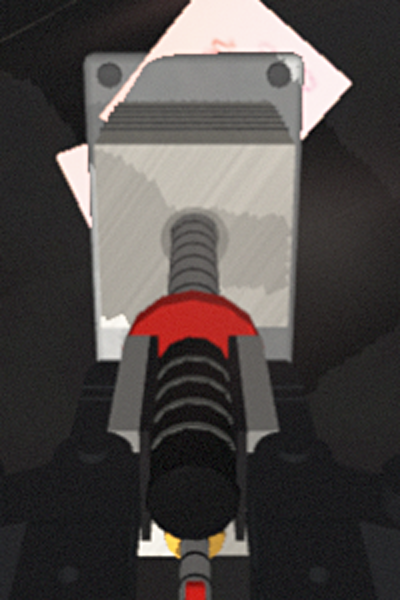

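```bash
python3 - <<'E'
from h import *
z=.178
while z>.158:
    ctrl.movel([.4428,-.175,z],max_speed=.03)
    F,M,p,t=favg(4); print(round(t,2),round(z,4),p.round(4),F.round(2),M.round(2))
    if F[2]>12 or np.hypot(F[0],F[1])>10: print("stop");break
    z-=.002
E
```

```text
14.8 0.178 [ 0.4431 -0.1749  0.178 ] [ 0.72  0.46 -1.97] [ 0.26 -0.21 -0.01]
15.12 0.176 [ 0.4426 -0.1751  0.1757] [ 1.15 -0.04 -4.13] [ 0.12 -0.33  0.01]
15.43 0.174 [ 0.4426 -0.1751  0.1738] [ 0.59  0.33 -4.4 ] [ 0.01 -0.26  0.02]
15.75 0.172 [ 0.4426 -0.175   0.1718] [ 0.5   0.12 -3.53] [ 0.01 -0.15 -0.02]
16.07 0.17 [ 0.4427 -0.175   0.1698] [ 1.35  0.04 -3.6 ] [-0.02 -0.25  0.02]
16.38 0.168 [ 0.4427 -0.175   0.1678] [ 0.96  0.6  -3.58] [-0.   -0.28 -0.02]
16.7 0.166 [ 0.4427 -0.175   0.1658] [ 0.64 -0.16 -4.45] [-0.   -0.27  0.  ]
17.02 0.164 [ 0.4427 -0.175   0.1638] [ 0.49 -0.25 -4.02] [ 0.03 -0.24  0.01]
17.33 0.162 [ 0.4427 -0.175   0.1619] [ 0.49  0.03 -2.55] [ 0.04 -0.16 -0.01]
17.65 0.16 [ 0.4427 -0.175   0.1598] [ 0.77  0.15 -4.23] [ 0.01 -0.23 -0.  ]
```

```bash
python3 - <<'E'
from h import *
z=.159
while z>.128:
    ctrl.movel([.4428,-.175,z],max_speed=.02)
    F,M,p,t=favg(3); print(round(t,2),round(z,4),p.round(4),F.round(2),M.round(2))
    if F[2]>1.5 or np.hypot(F[0],F[1])>10: print("stop");break
    z-=.001
st()
look("n3"); im=cv2.imread("pics/n3.png"); crop(im,220,130,420,430,2,"pics/n3c.png")
im=look("n3s","side"); crop(im,300,180,440,300,5,"pics/n3sc.png")
E
```

```text
17.95 0.159 [ 0.4427 -0.175   0.1588] [ 0.68  0.35 -4.  ] [ 0.04 -0.29  0.01]
18.25 0.158 [ 0.4427 -0.1749  0.1579] [ 1.07  0.92 -4.  ] [ 0.09 -0.22  0.  ]
18.55 0.157 [ 0.4428 -0.175   0.1569] [ 0.88  0.52 -3.13] [ 0.1  -0.24  0.01]
18.85 0.156 [ 0.4427 -0.175   0.1558] [ 1.09  0.44 -3.97] [ 0.11 -0.27 -0.  ]
19.15 0.155 [ 0.4427 -0.175   0.1549] [ 0.63  0.1  -4.28] [ 0.03 -0.33 -0.01]
19.45 0.154 [ 0.4427 -0.175   0.1539] [ 0.13  0.44 -3.05] [ 0.06 -0.17  0.04]
19.75 0.153 [ 0.4427 -0.175   0.1528] [ 0.87  0.3  -4.26] [ 0.07 -0.31 -0.  ]
20.05 0.152 [ 0.4428 -0.175   0.1519] [ 1.04  0.52 -3.54] [ 0.08 -0.22 -0.  ]
20.35 0.151 [ 0.4428 -0.175   0.1509] [ 1.03  0.3  -3.61] [ 0.1  -0.28  0.01]
20.65 0.15 [ 0.4428 -0.175   0.1499] [ 0.88  0.02 -2.75] [ 0.1  -0.29  0.01]
20.95 0.149 [ 0.4427 -0.175   0.1488] [ 1.3   0.68 -3.93] [ 0.12 -0.32 -0.01]
21.25 0.148 [ 0.4427 -0.175   0.1479] [ 1.42  0.09 -4.2 ] [ 0.11 -0.3  -0.  ]
21.55 0.147 [ 0.4427 -0.175   0.1468] [ 1.11  0.74 -5.27] [ 0.09 -0.31 -0.03]
21.85 0.146 [ 0.4428 -0.175   0.1459] [ 1.01  0.33 -3.3 ] [ 0.08 -0.23  0.01]
22.15 0.145 [ 0.4427 -0.175   0.1449] [ 0.5   0.47 -2.3 ] [ 0.09 -0.16  0.01]
22.45 0.144 [ 0.4428 -0.175   0.1439] [ 1.2   0.7  -3.47] [ 0.08 -0.24  0.01]
22.75 0.143 [ 0.4429 -0.175   0.1432] [ 0.39 -0.09  2.24] [0.04 0.07 0.02]
stop
 t22.77 [ 0.443  -0.175   0.1432] F [-0.24  0.72  2.52] M [-0.    0.09 -0.02] w0.0140
```

View pics/n3c.png

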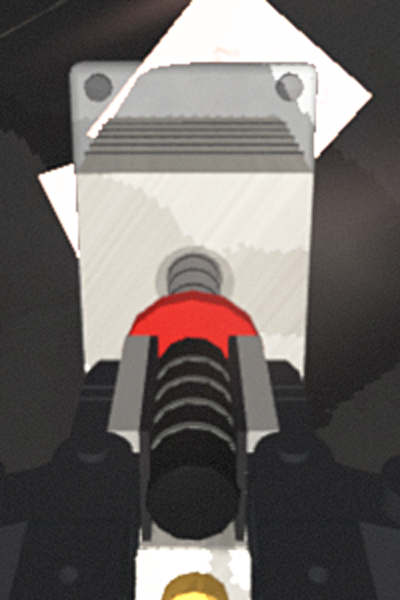

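View pics/n3sc.png

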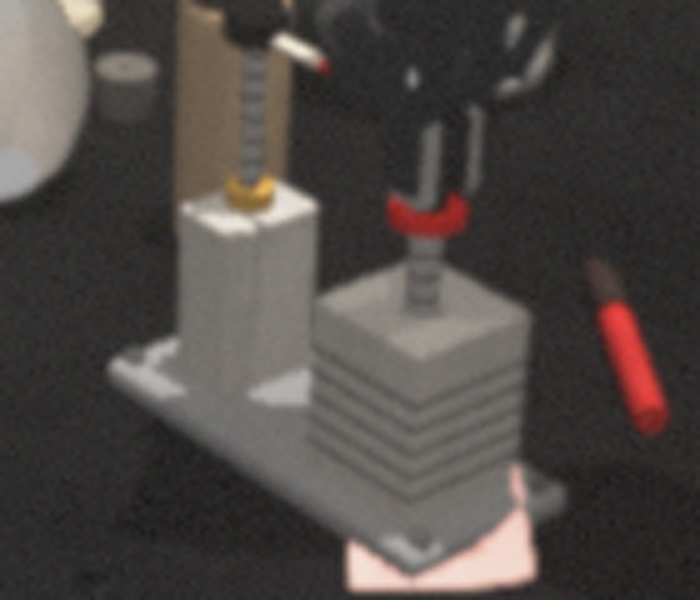

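```bash
python3 - <<'E'
from h import *
z=.1426
while z>.138:
    ctrl.movel([.4428,-.175,z],max_speed=.02)
    F,M,p,t=favg(5); print(round(t,2),round(z,4),p.round(5),F.round(2),M.round(2))
    if F[2]>15 or np.hypot(F[0],F[1])>10: print("stop");break
    z-=.0004
st()
E
```

```text
23.18 0.1426 [ 0.44303 -0.17505  0.14284] [-0.05 -0.03  5.18] [ 0.    0.08 -0.01]
23.52 0.1422 [ 0.44307 -0.17506  0.14247] [-0.3  -0.29  5.85] [-0.03  0.12 -0.  ]
23.85 0.1418 [ 0.44314 -0.17507  0.14221] [-0.64  0.18  7.49] [-0.03  0.24  0.01]
24.18 0.1414 [ 0.44323 -0.17508  0.14195] [-1.17  0.12  8.97] [-0.04  0.25 -0.01]
24.52 0.141 [ 0.44328 -0.17509  0.1416 ] [-0.67  0.01  9.36] [-0.02  0.31 -0.02]
24.85 0.1406 [ 0.44335 -0.17509  0.14134] [-1.24  0.03 11.25] [-0.05  0.41 -0.  ]
25.18 0.1402 [ 0.44341 -0.17509  0.14103] [-1.59  0.39 12.45] [-0.02  0.45 -0.  ]
25.52 0.1398 [ 0.44349 -0.1751   0.14078] [-1.5   0.21 13.94] [-0.02  0.54  0.  ]
25.85 0.1394 [ 0.44359 -0.1751   0.14052] [-2.1   0.17 15.46] [-0.01  0.63 -0.01]
stop
 t25.87 [ 0.4436 -0.1751  0.1405] F [-1.62  0.34 15.1 ] M [ 0.    0.65 -0.01] w0.0140
```

```bash
python3 - <<'E'
from h import *
z=.1390
while z>.1375:
    ctrl.movel([.4428,-.175,z],max_speed=.02)
    F,M,p,t=favg(5); print(round(t,2),round(z,4),p.round(5),F.round(2),M.round(2))
    if F[2]>17 or np.hypot(F[0],F[1])>10: print("stop");break
    z-=.0004
ctrl.pause(.3); st()
look("n4"); im=cv2.imread("pics/n4.png"); crop(im,220,130,420,430,2,"pics/n4c.png")
E
```

```text
26.18 0.139 [ 0.4436  -0.1751   0.14016] [-1.83 -0.14 15.97] [-0.    0.67 -0.  ]
26.52 0.1386 [ 0.44367 -0.1751   0.13991] [-2.58  0.06 17.41] [ 0.    0.77 -0.02]
stop
 t26.83 [ 0.4437 -0.1751  0.1399] F [-3.57  0.23 17.83] M [ 0.    0.77 -0.05] w0.0144
```

View pics/n4c.png

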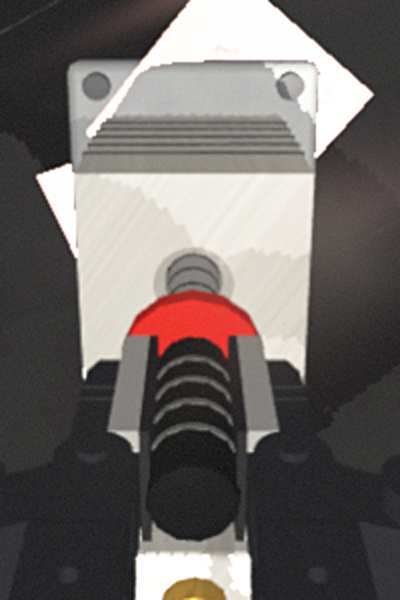

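```bash
python3 - <<'E'
from h import *
z=.1394
while z<.1440:
    ctrl.movel([.4428,-.175,z],max_speed=.02)
    F,M,p,t=favg(3); print(round(t,2),round(z,4),p.round(5),F.round(2),M.round(2))
    if F[2]<4: break
    z+=.0007
ctrl.ungrasp(); ctrl.pause(.3); st("open")
look("o1"); im=cv2.imread("pics/o1.png"); crop(im,220,130,420,430,2,"pics/o1c.png")
E
```

```text
27.17 0.1394 [ 0.4436  -0.17509  0.14059] [-2.3   0.02 16.13] [ 0.07  0.68 -0.02]
27.47 0.1401 [ 0.4434  -0.17504  0.14102] [-1.46  0.24 12.89] [0.04 0.51 0.  ]
27.77 0.1408 [ 0.44329 -0.17501  0.14155] [-1.6   0.17 11.35] [0.04 0.45 0.  ]
28.07 0.1415 [ 0.44316 -0.175    0.14203] [-1.25  0.2   9.24] [ 0.05  0.35 -0.02]
28.37 0.1422 [ 0.44302 -0.17498  0.14237] [-0.23 -0.01  5.36] [0.06 0.07 0.04]
28.67 0.1429 [ 0.44285 -0.17497  0.1429 ] [0.21 0.43 3.47] [ 0.09 -0.06  0.  ]
open t29.67 [ 0.4428 -0.175   0.1429] F [-0.1  -0.48 -0.2 ] M [-0.01 -0.01  0.01] w0.0854
```

View pics/o1c.png

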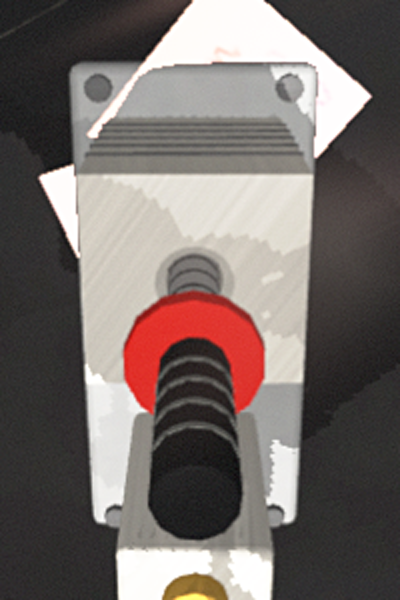

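```bash
python3 - <<'E'
from h import *
ctrl.movel([.4428,-.175,.26],max_speed=.12); ctrl.pause(.3); st("up")
im=look("m1"); crop(im,240,120,400,420,2,"pics/m1c.png")
z=np.load("pics/m1.npz"); C=cam("wrist",dict(tcp_pos=z["p"],eef_rot=z["q"])); P=cloud(C,z["d"])
i=im.astype(int)
def red(i): return ((i[...,2]>120)&(i[...,1]<80)&(i[...,0]<80))
m=red(i); m[:,:280]=0;m[:,360:]=0; m[:150]=0
n,l,s,c=cv2.connectedComponentsWithStats(m.astype(np.uint8)); print(s[1:][s[1:,4]>20],c[1:][s[1:,4]>20])
for k in range(1,n):
    if s[k,4]>20: print(k,np.median(P[l==k],0).round(4),np.percentile(P[l==k][:,2],[10,50,90]).round(4))
xy=P[...,:2]-np.array([.4428,-.175]); r=np.hypot(*np.moveaxis(xy,2,0))
sel=(r>.018)&(r<.03)&(abs(P[...,2]-.092)<.01); print("block",np.median(P[sel][:,2]),sel.sum())
for n_ in ("top","side"):
    im2=look("m1"+n_,n_); P2=cloud(cam(n_),np.load(f"pics/m1{n_}.npz")["d"]); m=red(im2.astype(int))
    r2=np.hypot(P2[...,0]-.443,P2[...,1]+.175); k=m&(r2<.03)
    if k.sum(): print(n_,k.sum(),np.median(P2[k],0).round(4),np.percentile(P2[k][:,2],[10,50,90]).round(4))
    sel=(r2<.03)&(abs(P2[...,2]-.092)<.008); print("block",np.median(P2[sel][:,2]))
crop(cv2.imread("pics/m1side.png"),300,150,440,270,5,"pics/m1sc.png")
E
```

```text
up t31.14 [ 0.4427 -0.1749  0.2597] F [ 0.23 -0.17 -0.56] M [ 0.05 -0.02 -0.  ] w0.0856
[[296 212  42  37 800]
 [313 333   8  10  72]] [[316.40625    227.26375   ]
 [316.79166667 337.625     ]]
1 [ 0.4374 -0.1703  0.1378] [0.1368 0.1378 0.1387]
2 [ 0.4994 -0.2014  0.1775] [0.1764 0.1775 0.1783]
block 0.09274203574652741 1878
block 0.09130088766135402
side 76 [ 0.4386 -0.1657  0.1366] [0.1337 0.1366 0.1381]
block 0.09169811084000544
```

View pics/m1c.png

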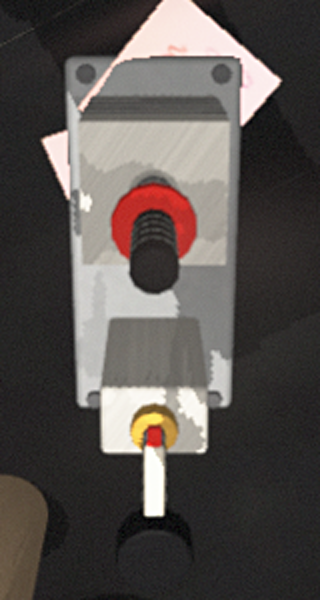

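View pics/m1sc.png

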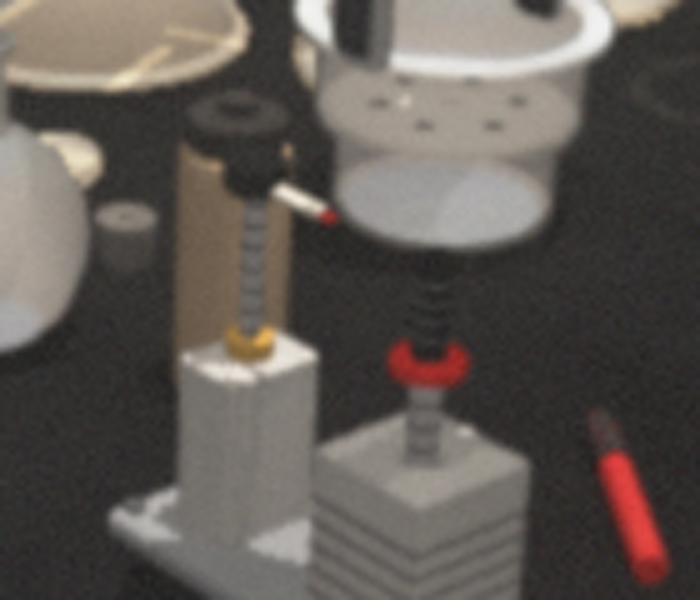

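```bash
python3 - <<'E'
from h import *
h=np.array([.4428,-.175])+.108*np.array([np.cos(YAW),np.sin(YAW)]); print(h)
ctrl.movel([h[0],h[1],.25],max_speed=.15); ctrl.close_gripper(30); ctrl.pause(.2); st("shut")
ctrl.movel([h[0],h[1],.198],max_speed=.1)
z=.194
while z>.170:
    ctrl.movel([h[0],h[1],z],max_speed=.04)
    F,M,p,t=favg(3); print(round(t,2),round(z,4),p.round(4),F.round(2),M.round(2))
    if F[2]>12 : print("stop");break
    z-=.002
im=look("p1s","side"); crop(im,300,150,440,270,5,"pics/p1sc.png")
E
```

```text
[ 0.54039325 -0.22125536]
shut t33.13 [ 0.5404 -0.2212  0.25  ] F [ 0.17  0.54 -0.01] M [ 0.   -0.07  0.  ] w0.0003
34.08 0.194 [ 0.5405 -0.2213  0.1942] [0.1  0.6  0.28] [ 0.02 -0.01 -0.03]
34.38 0.192 [ 0.5403 -0.2213  0.192 ] [ 0.27 -0.06  0.32] [ 0.03 -0.01  0.01]
34.68 0.19 [ 0.5403 -0.2213  0.1899] [-0.08  0.21 -0.02] [ 0.02 -0.01  0.  ]
34.98 0.188 [ 0.5403 -0.2212  0.1879] [ 0.13 -0.3   0.04] [ 0.01 -0.01  0.01]
35.28 0.186 [ 0.5403 -0.2212  0.1859] [-0.15 -0.01 -0.05] [-0.02 -0.   -0.01]
35.58 0.184 [ 0.5404 -0.2212  0.1839] [ 0.3  -0.33 -0.2 ] [ 0.02  0.03 -0.02]
35.88 0.182 [ 0.5403 -0.2213  0.1818] [ 0.29  0.33 -0.39] [-0.03 -0.01  0.01]
36.18 0.18 [ 0.5403 -0.2213  0.1798] [0.13 0.11 0.33] [-0.04  0.01  0.01]
36.48 0.178 [ 0.5403 -0.2212  0.1778] [0.14 0.36 0.03] [ 0.01  0.   -0.01]
36.78 0.176 [ 0.5403 -0.2213  0.1758] [ 0.4  -0.28 -0.27] [-0.    0.02  0.01]
37.08 0.174 [ 0.5403 -0.2212  0.1738] [-0.36 -0.03  0.48] [ 0.01  0.02 -0.  ]
37.38 0.172 [ 0.5403 -0.2212  0.1718] [ 0.09 -0.03 -0.24] [-0.    0.02 -0.01]
```

View pics/p1sc.png

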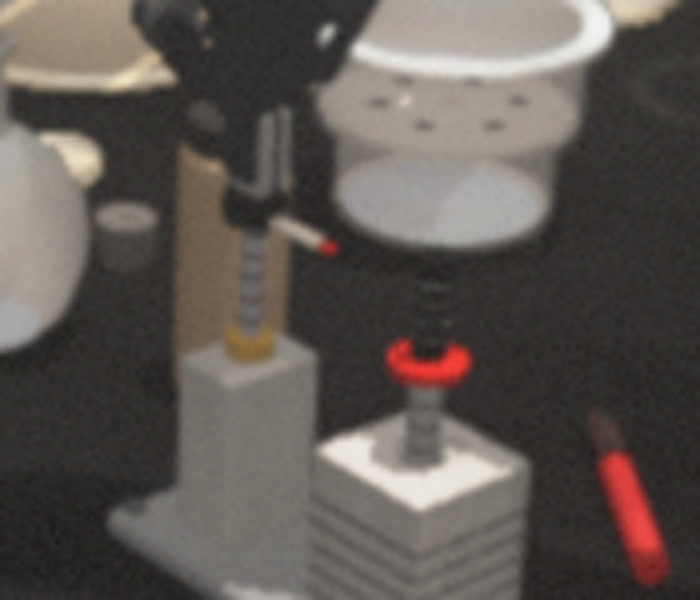

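```bash
cat >> h.py <<'E'
def measure(tag):
    im=look(tag); z=np.load(f"pics/{tag}.npz"); C=cam("wrist",dict(tcp_pos=z["p"],eef_rot=z["q"])); P=cloud(C,z["d"])
    i=im.astype(int); m=((i[...,2]>100)&(i[...,1]<.6*i[...,2])&(i[...,0]<.6*i[...,2]))
    xy=P[...,:2]-np.array([.4428,-.175]); u=np.array([np.cos(YAW),np.sin(YAW)]); a=xy@u; b=xy@np.array([-u[1],u[0]])
    for nm,k in (("collar",(np.hypot(a,b)<.025)&(P[...,2]>.11)),("tip",(abs(a-.06)<.012)&(abs(b)<.01)&(P[...,2]>.11))):
        k=k&m; 
        if k.sum(): print(nm,k.sum(),np.percentile(P[k][:,2],[10,50,90]).round(4))
    k=(abs(a)<.028)&(abs(b)<.028)&(abs(P[...,2]-.092)<.006); print("block",np.median(P[k][:,2]).round(4))
    k=(np.hypot(a-.108,b)<.012)&(P[...,2]>.12); print("head",k.sum(),np.median(P[k][:,2]).round(4) if k.any() else None)
E
python3 - <<'E'
from h import *
h=np.array([.5404,-.2213])
for z in (.165,.158,.153,.150):
    ctrl.movel([h[0],h[1],z],max_speed=.03); F,M,p,t=favg(3); print(round(t,2),p.round(4),F.round(2))
ctrl.movel([h[0],h[1],.24],max_speed=.12); 
ctrl.movel([.4628,-.185,.26],max_speed=.15); ctrl.pause(.3);st(); measure("p2")
crop(cv2.imread("pics/p2.png"),220,120,420,420,2,"pics/p2c.png")
im=look("p2s","side"); crop(im,300,150,440,270,5,"pics/p2sc.png")
E
```

```text
37.87 [ 0.5403 -0.2213  0.1647] [ 0.28 -0.4   0.05]
38.3 [ 0.5402 -0.2213  0.1577] [ 0.12 -0.13  0.13]
38.67 [ 0.5402 -0.2213  0.1527] [-0.26  0.02 -0.5 ]
38.97 [ 0.5402 -0.2213  0.1498] [ 0.81 -0.19  0.55]
 t40.92 [ 0.4631 -0.185   0.2597] F [-0.3  -0.48  0.52] M [ 0.07  0.01 -0.01] w0.0001
collar 849 [0.1368 0.1378 0.1388]
tip 59 [0.1403 0.1412 0.1423]
block 0.0927
head 0 None
```

View pics/p2c.png

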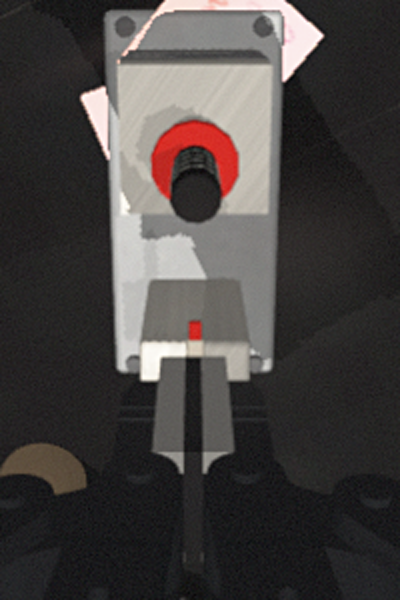

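View pics/p2sc.png

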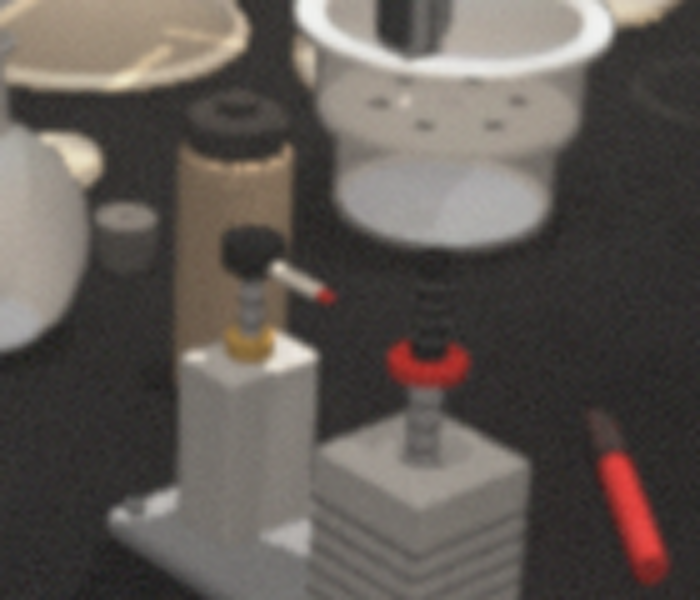

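```bash
python3 - <<'E'
from h import *
h=np.array([.5404,-.2213])
ctrl.movel([h[0],h[1],.24],max_speed=.15); ctrl.pause(.1)
ctrl.movel([h[0],h[1],.156],max_speed=.1)
for z in (.1473,):
    ctrl.movel([h[0],h[1],z],max_speed=.02); F,M,p,t=favg(6); print(round(t,2),p.round(4),F.round(2))
ctrl.movel([h[0],h[1],.24],max_speed=.12)
ctrl.movel([.4628,-.185,.26],max_speed=.15); ctrl.pause(.3);st(); measure("p3")
im=look("p3s","side"); crop(im,300,150,440,270,5,"pics/p3sc.png")
C=cam("side"); u=np.array([np.cos(YAW),np.sin(YAW)]); b=np.array([.4428,-.175])
X=[[*(b+.06*u),.1371],[*b,.1371],[*b,.1311],[*b,.092]]
print(proj(C,X).round(1))
i=im.astype(int); m=((i[...,2]>100)&(i[...,1]<.5*i[...,2])&(i[...,0]<.5*i[...,2])); m[:170]=0;m[260:]=0;m[:,:340]=0;m[:,400:]=0
n,l,s,c=cv2.connectedComponentsWithStats(m.astype(np.uint8)); print(s[1:],c[1:].round(1))
E
```

```text
43.51 [ 0.5402 -0.2213  0.1472] [-0.23  0.17  0.1 ]
 t45.48 [ 0.4632 -0.185   0.2597] F [ 0.11 -0.15  0.1 ] M [ 0.01 -0.05 -0.02] w-0.0003
collar 849 [0.1368 0.1378 0.1387]
tip 59 [0.1382 0.1389 0.1397]
block 0.0927
head 0 None
[[365.5 210.2]
 [385.6 221. ]
 [385.4 223.6]
 [384.2 240.7]]
[[364 209   2   3   6]
 [378 218  16   9  98]] [[364.5 210. ]
 [385.1 222.8]]
```

View pics/p3sc.png

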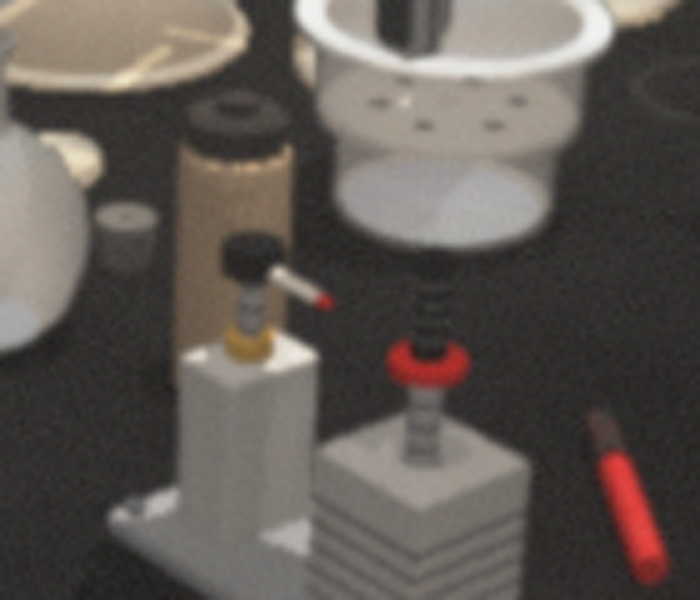

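```bash
python3 - <<'E'
from h import *
ticket.close_job(); st()
E
```

```text
the job is handed in; nothing more can be done
the job is handed in; nothing more can be done
```

The gauge rod is standing in the bore on the bottom pad, released, with the depth pointer set level with the top of its red collar. I handed the job in at about 45.5 s. The bore measures about 51 mm deep.

- **Pressing:** The bottom showed up as a steady rise in force at that depth. The wrist force while pressing peaked at about 17.8 N.
- **Force uncertainty:** I could not separate the force on the bottom cleanly from the seal drag. My best estimate is about 15 N, with a range of roughly 11 to 22 N, under the 25 N limit. The rise measured about 4.4 N/mm at the tool rather than the stated 6. Part of that is probably give in the fingers.
- **Collar height:** The collar top is at z ≈ 0.137 m. The wrist camera's depth reading and the recorded grasp height agree on this.
- **Pointer:** By the height I pushed its head to, the middle of the tip is at z ≈ 0.137 m. The side camera shows the tip at pixel row 210.0, against 210.2 predicted. The wrist depth on the tip's upper face read 1.1 mm above the collar; I took that to be half the tip's thickness.
- **Bench:** I saw no contact with the beaker, petri dish, jar, pen or smaller rods. I did not take a separate final picture of the whole bench to confirm it.

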